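# Clamp a lens in the soft-jaw bench vice with its cam lever

### The arm

A 6-joint arm with a two-finger parallel gripper is mounted at the origin on the work surface. World frame = base frame: x ahead of the robot, y to its left, z up, the work surface at z = 0. Lengths are in m, angles in rad, forces in N, time in s.
With the tool pointing down it reaches from about 0.375 to 0.9 m from the base axis. Payload 3.1 kg.
Tool frame: the origin (TCP) lies midway between the tips of the shut fingers; the grasp point (between the pads) lies grip_point_offset behind it (grip_point_offset is the distance from the TCP to the grasp point, in m); y points along the fingers, z is the direction in which the jaws open and shut, and the axes are right-handed (so a half turn about y gives the same grasp; the last joint's range is limited). The gripper opens to 87 mm and grips with 3 to 60 N. Pads are 19 mm wide; open, the fingers measure 117 mm over their backs; the gripper's body (75 mm by 190 mm) begins 51 mm behind the grasp point.
Start: joints at [1.012, 0.527, 1.433, -0, 1.181, -0.178], TCP at [0.232, 0.58, 0.223] pointing down, gripper open.
Joint ranges: [-3.08, 3.08], [-0.75, 2.2], [0.22, 2.44], [-1.43, 4.57], [0, 2.65], [-2.85, 2.85]. Speed limits (rad/s): [2.79, 2.79, 3.14, 3.14, 3.14, 3.14].

### API

Orientations are given as a unit quaternion [x, y, z, w].
In Python, from rig import * gives the robot as it stands.
- The arm moves only by the tool jog_arm, never from a script. Its argument "increments" is a list that holds one entry, the list of rows, each a list of 7 numbers: the turn, a rotation vector about the world's x, y, z in degrees, then the shift along the world's x, y, z in m, then the closure, from -1 (fully open) to 1 (shut), so that 0 is half open. In form: [[[rx, ry, rz, x, y, z, jaw], ...]]. A call has 1 to 8 rows; each row is the pose to reach, as a shift and turn from the pose measured when the call began; what a row does not reach only later rows make up. A row lasts 1/10 s, in which the tool goes at most 50 mm and 8.59 degrees, less where a joint would pass 70% of its speed; a pose out of reach is approached as far as the arm can. A call with a gripper value outside its range is refused whole. The fingers move at their own pace and stop on an object; "squeeze" is the grip in N (left out, the last holds). Time passes only in rows, so rows that repeat a pose let the fingers close. It gives the time, the measured TCP pose, the force and the opening at its end, in the units of the state.
- get_obs(): the state, without advancing time (a new reading comes with each control period).
- camera(name): name is "scene" or "top" or "wrist"; returns the picture (384x512x3 uint8, red, green, blue); there is no depth.
- camera_info(name): a dict with "K" (3x3 intrinsics, pixels), "k1" (the pictures are not rectified: a ray, as slopes to the right and down, at radius r is drawn at 1 + k1 r^2 times it, then the intrinsics apply), "R" (3x3) and "t" (3): a world point X has camera coordinates R X + t. Camera axes: x right, y down, z forward; pixel columns grow to the right and rows downward; lengths in m; the calibration is good to about 2 mm. A picture is of the moment at which its call begins: read the wrist's pose just before it. camera_info takes no time and is no camera call; for the wrist camera it gives the pose at the moment of the call.
- hand_in(): hands the job in, once; it reports no verdict.
The state is a dict: "time": time; "q": joint angles; "joint_velocities": joint speeds; "joint_torque": joint torques, N m; "position": TCP position; "tool_rot": TCP orientation; "ft_force": force on the tool from outside, world axes, zero at the start; "moment": the same for the moment, N m; "grip_width": finger opening in m.
Only numpy, scipy, OpenCV 4.12 (cv2) and the standard library are available. Lean on these libraries where they do the work, as an engineer would, in place of code of your own. Each camera call takes 0.05 s, during which the arm holds its last target.

### The job

Hold the lens in the soft-jaw vice ready for opening: push the vice's rod in by its knob until the pad has slid the lens fully into the V-jaw and presses it there snugly, firm enough to stay but well short of marking the barrel. Then swing the cam lever over centre until it lies fully shut, so that the rod is clamped with the lens still held snug and upright. Never force the knob or the lever, and leave the other things on the bench where they are.

Things in the scene. Friction and masses are not known exactly. Their poses are not given: they have to be found in the camera images.
- vise: soft-jaw lens vice fixed to the bench: aluminium base plate 205 x 78 x 12 mm; along it, in the order of +x: knob, split clamp block (x -70 to -20 mm, 44 mm wide, 84 mm high), pad, lens on a rubber mat (top 14 mm above the bench), rubber-faced V-jaw (74 mm high). Origin on the bench under the rod's axis, about 46 mm short of the lens; x runs along the rod from knob to V-jaw, z up
- rod: round steel rod (16 mm) through the clamp block, along the vise's x, axis 50 mm above the bench. It slides along x by 55 mm at most against a steady drag of about 8 N and stays where left, also against a pad squeezed to 8 N; above that it springs back until 8 N remain. With the lever shut it is clamped (holds against 25 N). Origin on the rod's axis at the pad's face, 140 mm from knob_end
- knob_end (a point): centre of the outer end face of the black push knob (32 mm across, 24 mm long along the rod) on the rod's outer end, 50 mm above the bench. Pushed along the vise's +x it slides the rod in; it has to go in by 12 to 40 mm, until the pad has the lens snug in the V-jaw
- pad: rubber pad, 30 mm wide and high, on the rod's inner end; origin at the centre of its front face, x towards the lens. It gives 1 mm for every 8 N. A squeeze of 5 to 8 N on the lens is snug (so 13 to 16 N on the knob while pushing); more than 16 N on the lens marks the barrel
- lens: the lens to hold: black barrel 62 mm across, 84 mm high, about 0.4 kg, standing loose on its front, steel mount up, between pad and V-jaw; origin at the centre of its underside. Slides on the mat under 2 to 4 N without tipping. The V-jaw is bolted in its slot at a place that differs by up to 14 mm and is not measured: seated, the lens's axis lies between x = 52 and 66 mm of the vise
- lever (a joint): angle of the cam lever on the block's -y side (vise frame), rad; it swings in a level plane 72 mm above the bench. 0: fully open, sticking out sideways, 25 degrees towards the V-jaw. Growing: clockwise from above. 2.0: fully shut on its stop, along the rod towards the knob. It resists with up to 0.65 N m around 1.0; past 1.9 (over centre) it snaps shut; let go earlier it springs back towards open
- lever_hinge (a point): point on the lever's pivot axis at the lever's mid-height, 72 mm above the bench
- lever_tip (a point): middle of the lever's free end, 76 mm from the pivot, at mid-height. The lever is a straight aluminium arm 9 mm thick and 16 mm high; shut, it lies 34 mm to the side of the rod's axis. Push it from its V-jaw side, a few cm from the pivot. No part of the vice needs, or should get, a push of more than 30 N
- rear_cap: bystander: black rear cap, disc 60 mm across, 13 mm high; origin at the centre of its underside
- short_barrel: bystander: short open black lens barrel, 57 mm across, 46 mm high; origin at the centre of its underside
- brass_ring: bystander: flat brass ring, 60 mm across, 8 mm high; origin at the centre of its underside
- focus_ring: bystander: thin black ring, 72 mm across, 18 mm high; origin at the centre of its underside
- screwdriver: bystander: screwdriver lying down, 150 mm long, at most 30 mm high; origin on the bench below its middle
- tweezers: bystander: steel tweezers lying down, 118 mm long, 5 mm high; origin on the bench below the middle
- blower: bystander: black rubber blower standing up, bulb 54 mm across, 95 mm high; origin at the centre of its underside

How it is judged:
By the outcome, as a careful person would: the job done as asked, in the order asked, and still so for the second after the job is handed in, with the robot touching nothing.
It also fails if it takes over 48 s, if anything falls off the work surface, if the arm or the gripper's body presses on something with over 40 N, if the wrist force passes 120 N, or if a joint passes its speed limit or range.

## Working session

There is one attempt and no reset: what is moved stays moved. The work goes in short steps, Python scripts to look and compute and a tool call to move; the robot and the scene stay as the last step left them, time stands still between calls to the robot, and variables do not carry over. Pictures are saved under pics/ and viewed, and the job is handed in when it is done.

Besides the shell and the picture viewer there is one more tool, called after "Request:" in YAML: its name, and indented under it one key for each argument. jog_arm: Moves the arm, as the interface text tells. Its arguments: {"type":"object","properties":{"increments":{"type":"array","items":{"type":"array","items":{"type":"array","items":{"type":"number"}}}},"squeeze":{"type":"number"}},"required":["increments"]}

```bash
mkdir -p pics; ls; python3 - <<'E'
from rig import *
import cv2
o=get_obs();print(o)
for n in ["scene","top","wrist"]:
    i=camera_info(n);print(n,i)
    cv2.imwrite(f"pics/{n}0.png",camera(n)[:,:,::-1])
E
```

```text
pics
{'time': 0.0, 'q': array([ 1.01250381e+00,  5.28451508e-01,  1.43389847e+00, -5.30825803e-05,
        1.18141760e+00, -1.78492507e-01]), 'joint_velocities': array([-0.0013394 ,  0.00035489,  0.00136937,  0.00188106,  0.0012589 ,
        0.0004143 ]), 'joint_torque': array([-6.95279209e-05, -4.40044141e+01, -1.76590991e+01,  6.31890236e-02,
        5.83882607e-02, -1.69502846e-04]), 'position': array([0.23129331, 0.57983096, 0.22158188]), 'tool_rot': array([ 0.69511975, -0.1337276 ,  0.13320615, -0.69367253]), 'ft_force': array([ 0.721332  ,  0.06274898, -0.82714362]), 'moment': array([ 0.02629367, -0.01797198,  0.01104111]), 'grip_width': 0.0872533954551075}
scene {'K': array([[432.57321661,   0.        , 256.64732653],
       [  0.        , 432.57321661, 185.12120933],
       [  0.        ,   0.        ,   1.        ]]), 'k1': 0.05665216761170301, 'R': array([[ 0.64036266,  0.76805501,  0.00521309],
       [ 0.64170766, -0.53126668, -0.55314284],
       [-0.42207458,  0.3575573 , -0.83307012]]), 't': array([-0.40723939, -0.28711208,  1.13645008])}
top {'K': array([[387.99614623,   0.        , 261.36705951],
       [  0.        , 387.99614623, 190.57783688],
       [  0.        ,   0.        ,   1.        ]]), 'k1': -0.07971682196037104, 'R': array([[ 0.00569666, -0.99984326,  0.01676295],
       [-0.98496188, -0.00850498, -0.17256232],
       [ 0.17267784, -0.01552784, -0.98485595]]), 't': array([0.07221435, 0.59426743, 0.96135881])}
wrist {'K': array([[284.95728619,   0.        , 259.15014017],
       [  0.        , 284.95728619, 189.5985869 ],
       [  0.        ,   0.        ,   1.        ]]), 'k1': -0.06110260085992954, 'R': array([[ 0.36995078,  0.92904926, -0.00197344],
       [ 0.89070104, -0.35407479,  0.28510122],
       [ 0.26417433, -0.10723117, -0.95849538]]), 't': array([-0.62440867, -0.03518398,  0.39206947])}
```

View pics/scene0.png

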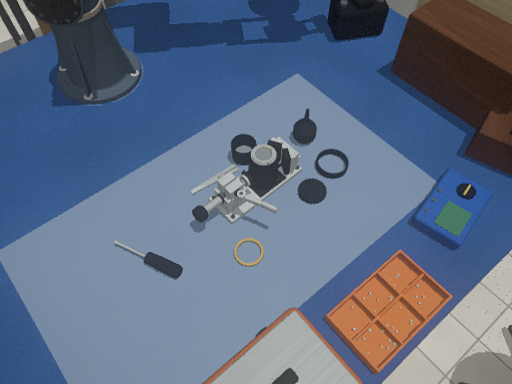

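View pics/top0.png

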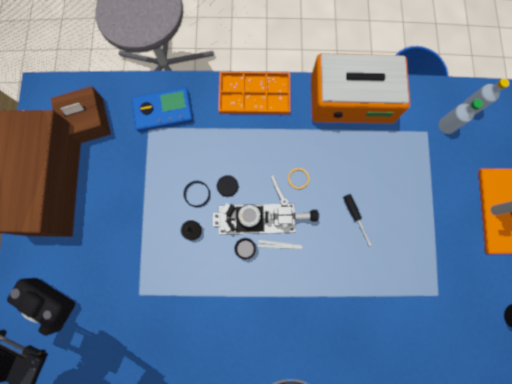

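View pics/wrist0.png

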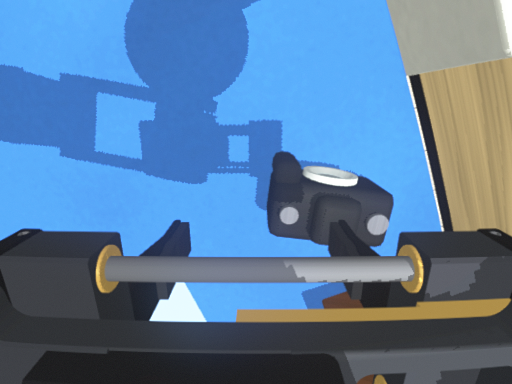

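```bash
python3 - <<'E'
import cv2
a=cv2.imread("pics/top0.png")[160:270,170:390]
cv2.imwrite("pics/top0c.png",cv2.resize(a,(792,396),interpolation=cv2.INTER_CUBIC))
a=cv2.imread("pics/scene0.png")[100:270,180:360]
cv2.imwrite("pics/scene0c.png",cv2.resize(a,None,fx=3.5,fy=3.5,interpolation=cv2.INTER_CUBIC)[:600])
E
```

```text
(no output)
```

View pics/top0c.png

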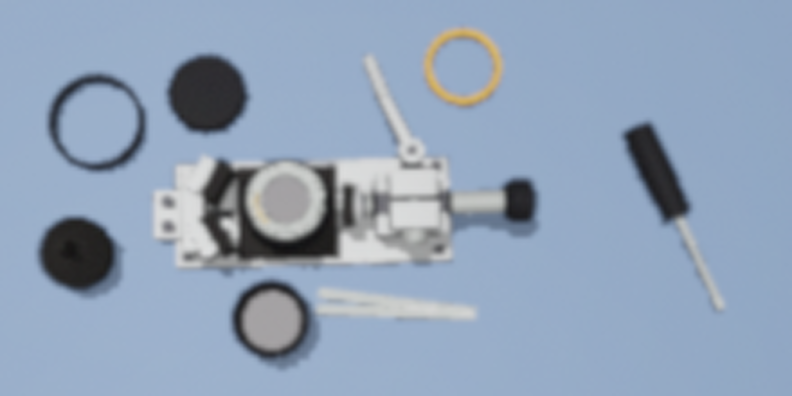

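View pics/scene0c.png

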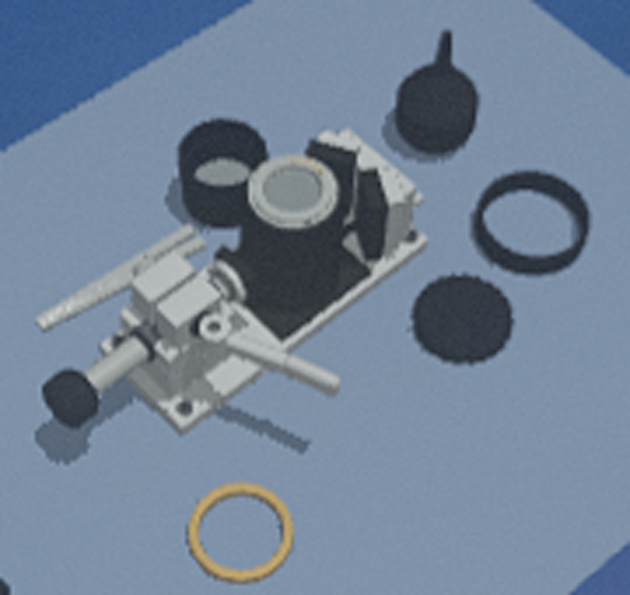

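```bash
cat > h.py <<'E'
from rig import *
import numpy as np, cv2
def ray(info,u,v):
    K=info['K'];d=np.array([(u-K[0,2])/K[0,0],(v-K[1,2])/K[1,1]])
    s=d.copy()
    for _ in range(20): s=d/(1+info['k1']*(s@s))
    R=info['R'];return -R.T@info['t'], R.T@np.array([s[0],s[1],1])
def onz(info,u,v,z):
    c,d=ray(info,u,v);return c+d*(z-c[2])/d[2]
def proj(info,X):
    p=info['R']@np.asarray(X)+info['t'];s=p[:2]/p[2];s=s*(1+info['k1']*(s@s));K=info['K'];return s*K[0,0]+K[:2,2]
E
python3 - <<'E'
from h import *
T=camera_info('top');S=camera_info('scene')
np.set_printoptions(precision=4,suppress=True)
t=lambda x,y,z:onz(T,170+x/3.6,160+y/3.6,z)
s=lambda x,y,z:onz(S,180+x/3.5,100+y/3.5,z)
for n,p in dict(hinge=(411,150,.08),tip=(370,57,.08),knobR=(536,200,.05),knobL=(506,201,.05),lens=(287,201,.098),c1=(450,158,.012),c2=(452,260,.012),c3=(178,165,.012),c4=(178,267,.012),brass=(463,66,.008),tw=(398,302,.004),barrel=(271,319,.046),cap=(207,93,.013),blr0=(416,172,.084),bl1=(416,225,.084),br=(442,200,.084),blk=(390,200,.084)).items(): print('top',n,t(*p))
for n,p in dict(hinge=(213,327,.08),tip=(335,384,.08),lens=(292,190,.098),c1=(185,430,.012),c3=(425,242,.012),brass=(241,532,.008)).items(): print('scn',n,s(*p))
E
```

```text
top hinge [0.5607 0.0192 0.08  ]
top tip [0.6271 0.048  0.08  ]
top knobR [ 0.5294 -0.0732  0.05  ]
top knobL [ 0.5286 -0.0515  0.05  ]
top lens [0.5222 0.1055 0.098 ]
top c1 [ 0.5649 -0.0152  0.012 ]
top c2 [ 0.4885 -0.0161  0.012 ]
top c3 [0.5579 0.1884 0.012 ]
top c4 [0.4819 0.1867 0.012 ]
top brass [ 0.6363 -0.0262  0.008 ]
top tw [0.4577 0.0236 0.004 ]
top barrel [0.4435 0.1167 0.046 ]
top cap [0.6127 0.1678 0.013 ]
top blr0 [0.5447 0.0161 0.084 ]
top bl1 [0.5077 0.0162 0.084 ]
top br [ 0.5252 -0.0019  0.084 ]
top blk [0.525  0.0342 0.084 ]
scn hinge [0.5603 0.0226 0.08  ]
scn tip [0.6311 0.0507 0.08  ]
scn lens [0.5255 0.1092 0.098 ]
scn c1 [ 0.5705 -0.0087  0.012 ]
scn c3 [0.5611 0.1914 0.012 ]
scn brass [ 0.6399 -0.0233  0.008 ]
```

```bash
python3 - <<'E'
from h import *
import rig
from scipy.spatial.transform import Rotation as R
print([n for n in dir(rig) if not n.startswith('_')], getattr(rig,'grip_point_offset',None))
o=get_obs();print(R.from_quat(o['tool_rot']).as_matrix().round(3))
E
```

```text
['Unreachable', 'camera', 'camera_info', 'get_obs', 'grip_point_offset', 'hand_in'] 0.0187
[[ 0.929 -0.001  0.371]
 [-0.371 -0.001  0.929]
 [-0.    -1.    -0.002]]
```

Request:
jog_arm:
  increments:
    - [[0,0,-66.5,0.297,-0.705,0.03,1],[0,0,-66.5,0.297,-0.705,0.03,1],[0,0,-66.5,0.297,-0.705,0.03,1],[0,0,-66.5,0.297,-0.705,0.03,1],[0,0,-66.5,0.297,-0.705,0.03,1],[0,0,-66.5,0.297,-0.705,0.03,1],[0,0,-66.5,0.297,-0.705,0.03,1],[0,0,-66.5,0.297,-0.705,0.03,1]]

```text
time: 0.95
position: [0.3869, 0.2102, 0.2379]
tool_rot: [0.507, -0.494, 0.493, -0.506]
ft_force: [1.1, 0.4, -0.2]
grip_width: 0.0309
```

Request:
jog_arm:
  increments:
    - [[0,0,0,0.141,-0.335,-0.02,1],[0,0,0,0.141,-0.335,-0.02,1],[0,0,0,0.141,-0.335,-0.02,1],[0,0,0,0.141,-0.335,-0.02,1],[0,0,0,0.141,-0.335,-0.02,1],[0,0,0,0.141,-0.335,-0.02,1],[0,0,0,0.141,-0.335,-0.02,1],[0,0,0,0.141,-0.335,-0.02,1]]

```text
time: 1.75
position: [0.5302, -0.1299, 0.2177]
tool_rot: [0.506, -0.494, 0.495, -0.505]
ft_force: [-0.0, 0.1, 0.5]
grip_width: 0.0004
```

```bash
python3 - <<'E'
from h import *
from scipy.spatial.transform import Rotation as R
o=get_obs();print(o['time'],o['position'],o['ft_force'],o['grip_width'],o['q'].round(2));print(R.from_quat(o['tool_rot']).as_matrix().round(3))
import json
i=camera_info('wrist');np.savez('w1.npz',**i)
cv2.imwrite("pics/wrist1.png",camera('wrist')[:,:,::-1])
a=camera('top')[160:270,170:390,::-1]
cv2.imwrite("pics/top1c.png",cv2.resize(a,(792,396),interpolation=cv2.INTER_CUBIC))
E
```

```text
1.75 [ 0.53016455 -0.12986707  0.21765372] [-0.000517    0.12869995  0.49497734] 0.0004229038096304391 [-0.44  0.43  1.64 -0.    1.07 -0.46]
[[ 0.021  0.001  1.   ]
 [-1.    -0.002  0.021]
 [ 0.002 -1.     0.001]]
```

View pics/wrist1.png

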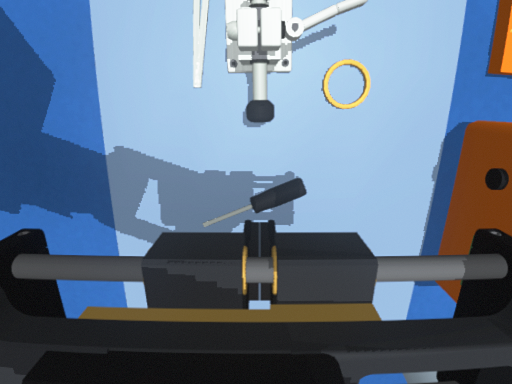

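View pics/top1c.png

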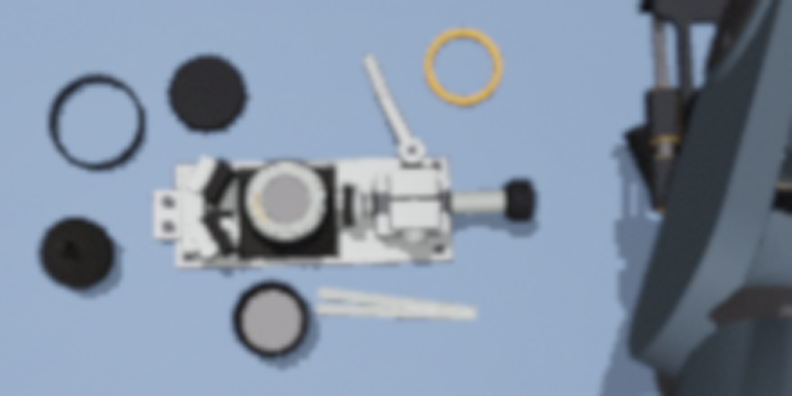

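```bash
python3 - <<'E'
import cv2
a=cv2.imread("pics/wrist1.png")[0:140,180:380]
cv2.imwrite("pics/wrist1c.png",cv2.resize(a,None,fx=4,fy=4,interpolation=cv2.INTER_CUBIC))
E
```

```text
(no output)
```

View pics/wrist1c.png

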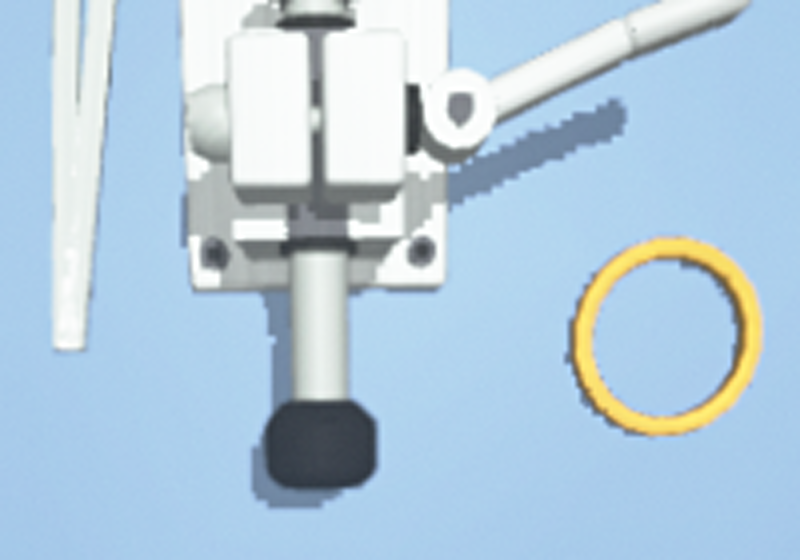

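```bash
python3 - <<'E'
from h import *
np.set_printoptions(precision=4,suppress=True)
i=dict(np.load('w1.npz'))
for n,(x,y,z) in dict(knobend=(321,488,.045),knobL=(265,445,.05),knobR=(376,445,.05),rodN=(321,400,.05),rodF=(320,250,.05),hinge=(459,112,.081),tip=(745,2,.08),leverm=(630,40,.08),cR=(445,288,.012),cL=(192,288,.012),brass=(667,336,.008),blkfrontL=(232,190,.084),blkR=(405,190,.084)).items():
    print(n,onz(i,180+x/4,y/4,z))
E
```

```text
knobend [ 0.5305 -0.0701  0.045 ]
knobL [ 0.5144 -0.0583  0.05  ]
knobR [ 0.5456 -0.0576  0.05  ]
rodN [ 0.5299 -0.0458  0.05  ]
rodF [ 0.5287 -0.0066  0.05  ]
hinge [0.5612 0.0213 0.081 ]
tip [0.6281 0.0486 0.08  ]
leverm [0.6012 0.039  0.08  ]
cR [ 0.5669 -0.0114  0.012 ]
cL [ 0.4902 -0.0132  0.012 ]
brass [ 0.6372 -0.0229  0.008 ]
blkfrontL [0.5073 0.002  0.084 ]
blkR [0.5487 0.003  0.084 ]
```

Request:
jog_arm:
  increments:
    - [[0,0,0.6,0,0.035,-0.05,1],[0,0,0.6,0,0.035,-0.1,1],[0,0,0.6,0,0.035,-0.15,1],[0,0,0.6,0,0.035,-0.18,1],[0,0,0.6,0,0.035,-0.18,1],[0,0,0.6,0,0.035,-0.18,1],[0,0,0.6,0,0.035,-0.18,1]]

```text
time: 2.55
position: [0.5299, -0.0918, 0.0397]
tool_rot: [-0.508, 0.491, -0.492, 0.509]
ft_force: [0.2, -0.3, 0.5]
grip_width: 0.0002
```

```bash
cat > st.py <<'E'
from h import *
o=get_obs();print(round(o['time'],2),o['position'].round(5),o['ft_force'].round(2),o['moment'].round(2))
E
python3 st.py;python3 st.py; python3 -c "
from h import *
cv2.imwrite('pics/wrist2.png',camera('wrist')[:,:,::-1])"
```

```text
2.55 [ 0.52994 -0.09181  0.0397 ] [ 0.15 -0.28  0.55] [-0.05  0.08  0.03]
2.55 [ 0.52994 -0.09181  0.0397 ] [ 0.15 -0.28  0.55] [-0.05  0.08  0.03]
```

View pics/wrist2.png

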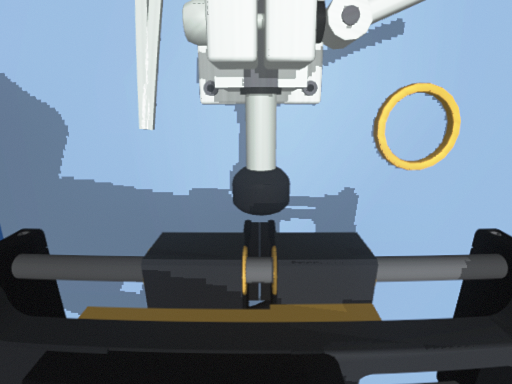

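Request:
jog_arm:
  increments:
    - [[0,0,0,0,0.003,0,1],[0,0,0,0,0.006,0,1],[0,0,0,0,0.009,0,1],[0,0,0,0,0.009,0,1]]

```text
time: 3.0
position: [0.5302, -0.0827, 0.0405]
tool_rot: [-0.508, 0.49, -0.493, 0.509]
ft_force: [0.2, 0.3, 0.3]
grip_width: 0.0007
```

Request:
jog_arm:
  increments:
    - [[0,0,0,0,0.001,0,1],[0,0,0,0,0.002,0,1],[0,0,0,0,0.003,0,1]]

```text
time: 3.3
position: [0.5303, -0.0812, 0.0406]
tool_rot: [0.509, -0.489, 0.493, -0.509]
ft_force: [-2.1, -9.0, 0.8]
grip_width: 0.0007
```

Request:
jog_arm:
  increments:
    - [[0,0,0,0,0.0015,0,1],[0,0,0,0,0.003,0,1],[0,0,0,0,0.0045,0,1],[0,0,0,0,0.006,0,1]]

```text
time: 3.7
position: [0.5302, -0.0773, 0.0407]
tool_rot: [0.51, -0.488, 0.493, -0.508]
ft_force: [-3.1, -8.6, 2.0]
grip_width: 0.0005
```

Request:
jog_arm:
  increments:
    - [[0,0,0,0,0.001,0,1],[0,0,0,0,0.002,0,1],[0,0,0,0,0.003,0,1]]

```text
time: 4.0
position: [0.5302, -0.076, 0.0407]
tool_rot: [0.511, -0.487, 0.493, -0.508]
ft_force: [-2.7, -9.0, 1.2]
grip_width: 0.0005
```

Request:
jog_arm:
  increments:
    - [[0,0,0,0,0.001,0,1],[0,0,0,0,0.002,0,1],[0,0,0,0,0.003,0,1]]

```text
time: 4.3
position: [0.5301, -0.0745, 0.0407]
tool_rot: [0.512, -0.487, 0.494, -0.507]
ft_force: [-2.8, -7.9, 0.5]
grip_width: 0.0006
```

```bash
python3 st.py;python3 -c "
from h import *
a=camera('top')[160:270,170:390,::-1]
cv2.imwrite('pics/top2c.png',cv2.resize(a,(792,396),interpolation=cv2.INTER_CUBIC))
a=camera('scene')[100:270,180:360,::-1]
cv2.imwrite('pics/scene2c.png',cv2.resize(a,None,fx=3.5,fy=3.5,interpolation=cv2.INTER_CUBIC)[:600])
"
```

```text
4.3 [ 0.53012 -0.07452  0.0407 ] [-2.84 -7.93  0.46] [-1.41  0.46  0.02]
```

View pics/top2c.png

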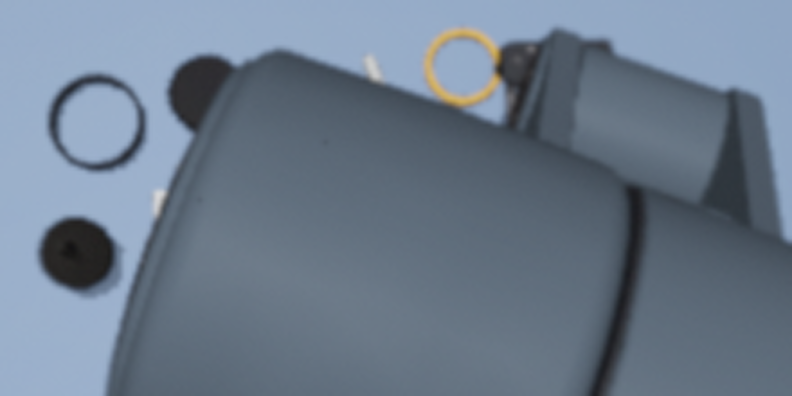

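View pics/scene2c.png

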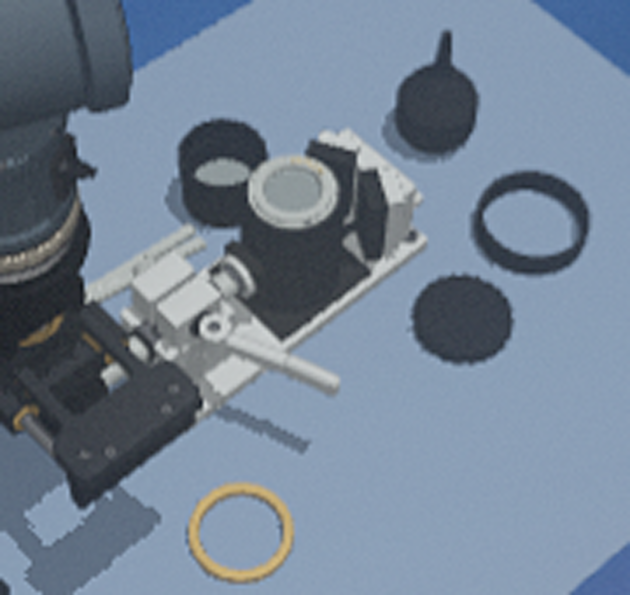

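Request:
jog_arm:
  increments:
    - [[0,0,-1.5,0,0.0015,0,1],[0,0,-1.5,0,0.003,0,1],[0,0,-1.5,0,0.0045,0,1],[0,0,-1.5,0,0.005,0,1]]

```text
time: 4.8
position: [0.5298, -0.0713, 0.0407]
tool_rot: [0.507, -0.492, 0.5, -0.501]
ft_force: [-3.3, -8.9, 1.2]
grip_width: 0.0006
```

Request:
jog_arm:
  increments:
    - [[0,0,0,0,0.0015,0,1],[0,0,0,0,0.003,0,1],[0,0,0,0,0.003,0,1]]

```text
time: 5.1
position: [0.5297, -0.0701, 0.0407]
tool_rot: [0.508, -0.491, 0.5, -0.5]
ft_force: [-2.4, -9.0, 0.6]
grip_width: 0.0004
```

Request:
jog_arm:
  increments:
    - [[0,0,0,0,0.0015,0,1],[0,0,0,0,0.003,0,1],[0,0,0,0,0.003,0,1]]

```text
time: 5.4
position: [0.5297, -0.069, 0.0408]
tool_rot: [0.509, -0.49, 0.5, -0.5]
ft_force: [-2.1, -8.4, 0.4]
grip_width: 0.0002
```

Request:
jog_arm:
  increments:
    - [[0,0,-0.5,0,0.0015,0,1],[0,0,-0.5,0,0.003,0,1],[0,0,-0.5,0,0.0038,0,1],[0,0,-0.5,0,0.0038,0,1]]

```text
time: 5.8
position: [0.5295, -0.0671, 0.0408]
tool_rot: [0.509, -0.491, 0.503, -0.497]
ft_force: [-2.8, -9.3, 1.0]
grip_width: 0.0005
```

Request:
jog_arm:
  increments:
    - [[0,0,-0.5,0,0.0015,0,1],[0,0,-0.5,0,0.003,0,1],[0,0,-0.5,0,0.0036,0,1],[0,0,-0.5,0,0.0036,0,1]]

```text
time: 6.2
position: [0.5294, -0.0654, 0.0408]
tool_rot: [0.508, -0.492, 0.505, -0.495]
ft_force: [-2.6, -8.6, 1.0]
grip_width: 0.0004
```

Request:
jog_arm:
  increments:
    - [[0,0,-0.5,0,0.0015,0,1],[0,0,-0.5,0,0.003,0,1],[0,0,-0.5,0,0.0036,0,1],[0,0,-0.5,0,0.0036,0,1]]

```text
time: 6.6
position: [0.5292, -0.0637, 0.0408]
tool_rot: [0.507, -0.494, 0.507, -0.492]
ft_force: [-2.3, -9.4, 0.8]
grip_width: 0.0003
```

```bash
python3 st.py;python3 -c "
from h import *
from scipy.spatial.transform import Rotation as R
print(R.from_quat(get_obs()['tool_rot']).as_matrix().round(3))
a=camera('scene')[100:270,180:360,::-1]
cv2.imwrite('pics/scene3c.png',cv2.resize(a,None,fx=3.5,fy=3.5,interpolation=cv2.INTER_CUBIC)[:600])
"
```

```text
6.6 [ 0.52919 -0.0637   0.04083] [-2.31 -9.41  0.79] [-1.59  0.48  0.12]
[[-0.001 -0.001  1.   ]
 [-1.    -0.028 -0.001]
 [ 0.028 -1.    -0.001]]
```

View pics/scene3c.png

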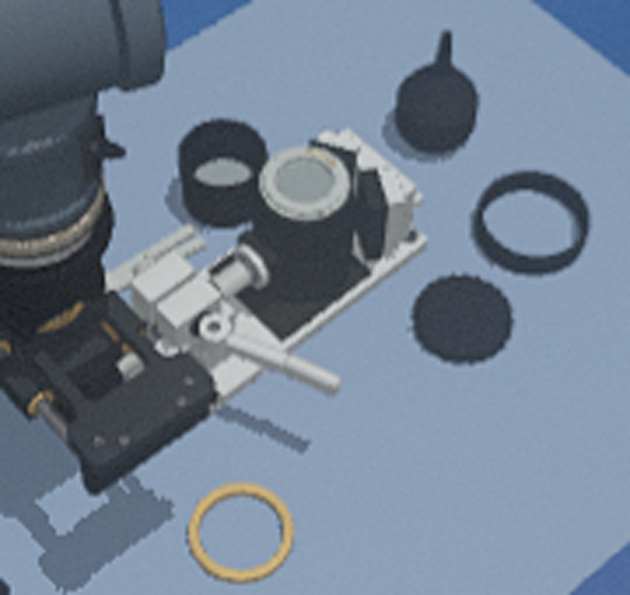

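Request:
jog_arm:
  increments:
    - [[1.5,0,1,0,0.001,0,1],[1.5,0,1,0,0.002,0,1],[1.5,0,1,0,0.003,0,1],[1.5,0,1,0,0.003,0,1]]

```text
time: 7.05
position: [0.5296, -0.0625, 0.0408]
tool_rot: [0.506, -0.494, 0.497, -0.503]
ft_force: [-1.7, -9.9, 0.1]
grip_width: 0.0008
```

Request:
jog_arm:
  increments:
    - [[0.3,0,0,0,0.0015,0,1],[0.3,0,0,0,0.003,0,1],[0.3,0,0,0,0.0035,0,1],[0.3,0,0,0,0.0035,0,1]]

```text
time: 7.45
position: [0.5296, -0.0607, 0.0408]
tool_rot: [0.506, -0.494, 0.496, -0.504]
ft_force: [-2.8, -9.2, -1.1]
grip_width: 0.0003
```

Request:
jog_arm:
  increments:
    - [[0.3,0,0,0,0.0015,0,1],[0.3,0,0,0,0.003,0,1],[0.3,0,0,0,0.0035,0,1],[0.3,0,0,0,0.0035,0,1]]

```text
time: 7.85
position: [0.5295, -0.059, 0.0407]
tool_rot: [0.506, -0.495, 0.495, -0.505]
ft_force: [-2.3, -9.0, 0.0]
grip_width: 0.0001
```

Request:
jog_arm:
  increments:
    - [[0.3,0,0,0,0.0015,0,1],[0.3,0,0,0,0.003,0,1],[0.3,0,0,0,0.0035,0,1],[0.3,0,0,0,0.0035,0,1]]

```text
time: 8.25
position: [0.5295, -0.0572, 0.0407]
tool_rot: [0.506, -0.495, 0.494, -0.506]
ft_force: [-2.4, -9.7, 0.1]
grip_width: 0.0005
```

Request:
jog_arm:
  increments:
    - [[0.3,0,0,0,0.0015,0,1],[0.3,0,0,0,0.003,0,1],[0.3,0,0,0,0.0035,0,1],[0.3,0,0,0,0.0035,0,1]]

```text
time: 8.65
position: [0.5294, -0.0555, 0.0407]
tool_rot: [-0.506, 0.495, -0.493, 0.506]
ft_force: [-1.6, -9.1, 0.3]
grip_width: 0.0002
```

```bash
python3 st.py;python3 -c "
from h import *
a=camera('scene')[100:270,180:360,::-1]
cv2.imwrite('pics/scene4c.png',cv2.resize(a,None,fx=3.5,fy=3.5,interpolation=cv2.INTER_CUBIC)[:600])
"
```

```text
8.65 [ 0.52942 -0.05547  0.04067] [-1.65 -9.06  0.26] [-1.7   0.42  0.1 ]
```

View pics/scene4c.png

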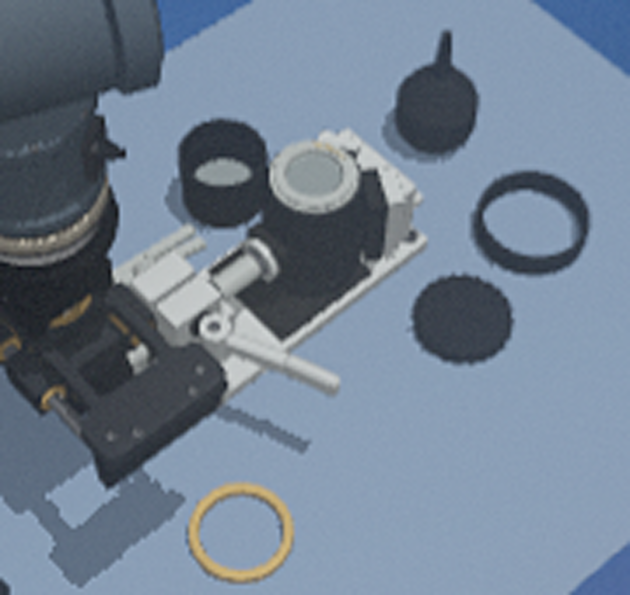

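Lens top is now at crop (315,173), close to the V; smaller steps from here.

Request:
jog_arm:
  increments:
    - [[0.3,0,0,0,0.001,0,1],[0.3,0,0,0,0.002,0,1],[0.3,0,0,0,0.003,0,1]]

```text
time: 9.0
position: [0.5295, -0.0548, 0.0407]
tool_rot: [-0.506, 0.494, -0.492, 0.507]
ft_force: [-3.9, -14.3, -0.1]
grip_width: 0.0005
```

Request:
jog_arm:
  increments:
    - [[0.3,0,0,0,0.001,0,1],[0.3,0,0,0,0.002,0,1],[0.3,0,0,0,0.003,0,1]]

```text
time: 9.3
position: [0.5295, -0.0546, 0.0407]
tool_rot: [-0.507, 0.494, -0.491, 0.508]
ft_force: [-2.7, -15.3, 0.3]
grip_width: 0.0004
```

Request:
jog_arm:
  increments:
    - [[0.3,0,0,0,0.001,0,1],[0.3,0,0,0,0.002,0,1],[0.3,0,0,0,0.003,0,1]]

```text
time: 9.6
position: [0.5295, -0.0545, 0.0407]
tool_rot: [-0.508, 0.493, -0.49, 0.509]
ft_force: [-4.3, -16.1, -1.4]
grip_width: 0.0005
```

Request:
jog_arm:
  increments:
    - [[0.3,0,0,0,0.001,0,1],[0.3,0,0,0,0.002,0,1],[0.3,0,0,0,0.003,0,1]]

```text
time: 9.9
position: [0.5296, -0.0544, 0.0407]
tool_rot: [-0.509, 0.492, -0.49, 0.509]
ft_force: [-4.7, -16.5, -0.6]
grip_width: 0.0005
```

Request:
jog_arm:
  increments:
    - [[0,0,0,0,-0.003,0,1],[0,0,0,0,-0.015,0,1],[0,0,0,0,-0.03,0,1],[0,0,0,0,-0.03,0.05,1],[0,0,0,0,-0.03,0.1,1],[0,0,0,0,-0.03,0.14,1],[0,0,0,0,-0.03,0.14,1]]

```text
time: 10.6
position: [0.5336, -0.0864, 0.1862]
tool_rot: [-0.507, 0.488, -0.494, 0.511]
ft_force: [0.9, -1.3, -1.1]
grip_width: 0.0006
```

```bash
python3 st.py;python3 -c "
from h import *
from scipy.spatial.transform import Rotation as R
print(R.from_quat(get_obs()['tool_rot']).as_matrix().round(3))
np.savez('w3.npz',**camera_info('wrist'))
cv2.imwrite('pics/wrist3.png',camera('wrist')[:,:,::-1])
a=camera('scene')[100:270,180:360,::-1]
cv2.imwrite('pics/scene5c.png',cv2.resize(a,None,fx=3.5,fy=3.5,interpolation=cv2.INTER_CUBIC)[:600])
"
```

```text
10.6 [ 0.53358 -0.08637  0.18624] [ 0.9  -1.26 -1.06] [-0.16 -0.04 -0.04]
[[ 0.036  0.01   0.999]
 [-0.999 -0.001  0.036]
 [ 0.002 -1.     0.01 ]]
```

View pics/scene5c.png

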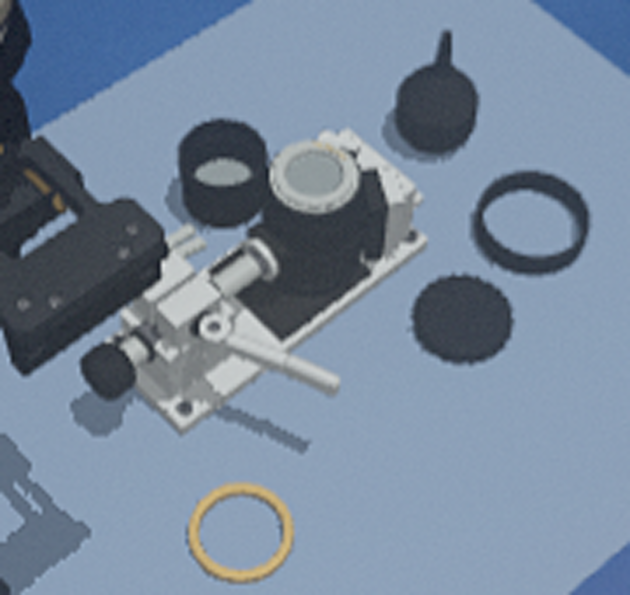

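View pics/wrist3.png

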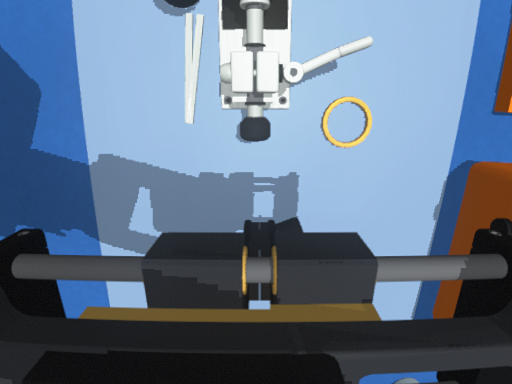

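```bash
python3 -c "
from h import *
i=dict(np.load('w3.npz'))
h=onz(i,292,72,.081);t=onz(i,371,41,.08);print(h,t,np.linalg.norm((t-h)[:2]),np.degrees(np.arctan2(t[1]-h[1],t[0]-h[0])))
print(onz(i,254,140,.045))
"
```

```text
[0.55998752 0.02189673 0.081     ] [0.62792649 0.05131388 0.08      ] 0.07403427107764649 23.412312330199526
[ 0.52819974 -0.04361049  0.045     ]
```

Request:
jog_arm:
  increments:
    - [[0,0,22,0.058,0.15,0,1],[0,0,22,0.058,0.15,0,1],[0,0,22,0.058,0.15,0,1],[0,0,22,0.058,0.15,0,1],[0,0,22,0.058,0.15,0,1],[0,0,22,0.058,0.15,0,1]]

```text
time: 11.3
position: [0.5867, 0.0641, 0.1802]
tool_rot: [0.593, -0.387, 0.384, -0.593]
ft_force: [-0.1, -0.7, -0.7]
grip_width: 0.0005
```

```bash
python3 st.py;python3 -c "
from h import *
from scipy.spatial.transform import Rotation as R
print(R.from_quat(get_obs()['tool_rot']).as_matrix().round(3))
np.savez('w4.npz',**camera_info('wrist'))
cv2.imwrite('pics/wrist4.png',camera('wrist')[:,:,::-1])
"
```

```text
11.3 [0.58672 0.06414 0.18017] [-0.09 -0.71 -0.72] [-0.13 -0.02 -0.02]
[[ 0.407 -0.004  0.913]
 [-0.913  0.002  0.407]
 [-0.003 -1.    -0.003]]
```

View pics/wrist4.png

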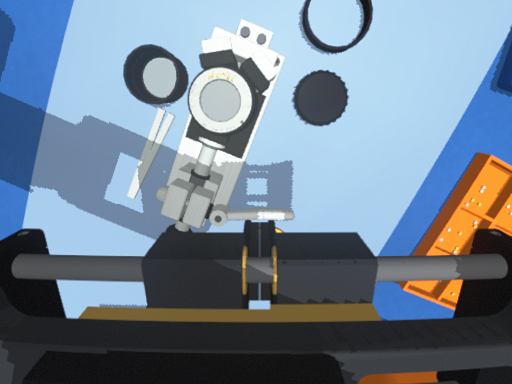

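```bash
python3 -c "
from h import *
i=dict(np.load('w4.npz'))
for z in (.18,.08,.06): print(z,proj(i,[.5867,.0641,z]))
print(proj(i,[.56,.022,.081]),proj(i,[.628,.05,.08]))
print(onz(i,218,217,.081),onz(i,292,215,.08))
a=cv2.imread('pics/wrist4.png')[20:170,150:300];cv2.imwrite('pics/wrist4c.png',cv2.resize(a,None,fx=4,fy=4,interpolation=cv2.INTER_CUBIC))
"
```

```text
0.18 [258.42913605 235.75852043]
0.08 [259.04166618 190.37767033]
0.06 [259.1163368  184.84704977]
[217.09358622 217.28399877] [291.17673468 219.0444295 ]
[0.56070967 0.02265112 0.081     ] [0.62685701 0.05421131 0.08      ]
```

View pics/wrist4c.png

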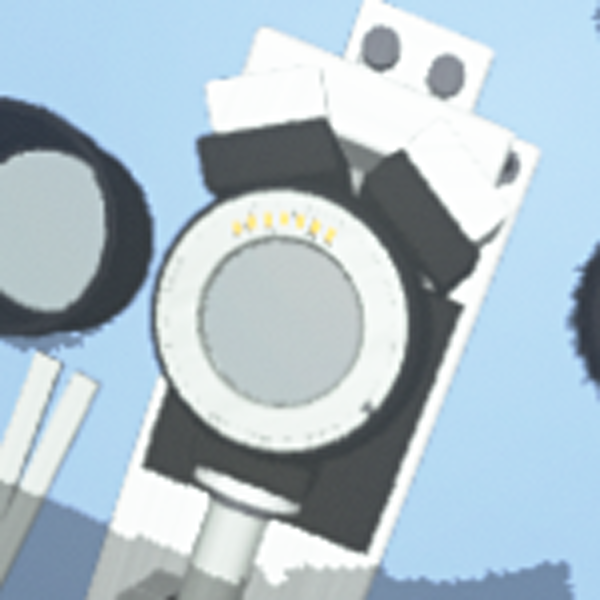

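Request:
jog_arm:
  increments:
    - [[0,0,1,0.003,0.001,-0.05,1],[0,0,1,0.003,0.001,-0.1,1],[0,0,1,0.003,0.001,-0.122,1],[0,0,1,0.003,0.001,-0.122,1],[0,0,1,0.003,0.001,-0.122,1]]

```text
time: 11.85
position: [0.5898, 0.0631, 0.0587]
tool_rot: [0.596, -0.382, 0.379, -0.596]
ft_force: [0.6, 0.5, 0.2]
grip_width: 0.0006
```

```bash
python3 st.py; cat > arc.py <<'E'
from h import *
import sys
from scipy.spatial.transform import Rotation as R
o=get_obs();p=o['position'];M=R.from_quat(o['tool_rot']).as_matrix()
H=np.array([.5607,.0222]);az=np.degrees(np.arctan2(M[1,2],M[0,2]))
d=p[:2]-H;u=np.array([np.cos(np.radians(az)),np.sin(np.radians(az))]);n=np.array([-u[1],u[0]])
print('az',az,'r',d@u,'off',d@n,'down',M[:,1].round(3),'pos',p.round(4),'f',o['ft_force'].round(1),'tang',(o['ft_force'][:2]@n).round(1))
r,off=float(sys.argv[1]),float(sys.argv[2])
for f in map(float,sys.argv[3:]):
    a=np.radians(f);t=H+r*np.array([np.cos(a),np.sin(a)])+off*np.array([-np.sin(a),np.cos(a)])
    print(f,'turn',round(f-az,1),'shift',(t-p[:2]).round(4),'dz',round(.058-p[2],4))
E
python3 arc.py .043 .0155 25 20 10 0 -10 -20 -30 -40 -50 -60 -70 -80 -90
python3 -c "
from h import *
cv2.imwrite('pics/wrist5.png',camera('wrist')[:,:,::-1])"
```

```text
11.85 [0.58984 0.06314 0.05866] [0.57 0.49 0.15] [-0.02  0.03 -0.01]
az 24.830894511524658 r 0.04363315923322148 off 0.024917242811652373 down [-0.004  0.002 -1.   ] pos [0.5898 0.0631 0.0587] f [0.6 0.5 0.2] tang 0.2
25.0 turn 0.2 shift [ 0.0033 -0.0087] dz -0.0007
20.0 turn -4.8 shift [ 0.006  -0.0117] dz -0.0007
10.0 turn -14.8 shift [ 0.0105 -0.0182] dz -0.0007
0.0 turn -24.8 shift [ 0.0139 -0.0254] dz -0.0007
-10.0 turn -34.8 shift [ 0.0159 -0.0331] dz -0.0007
-20.0 turn -44.8 shift [ 0.0166 -0.0411] dz -0.0007
-30.0 turn -54.8 shift [ 0.0159 -0.049 ] dz -0.0007
-40.0 turn -64.8 shift [ 0.0138 -0.0567] dz -0.0007
-50.0 turn -74.8 shift [ 0.0104 -0.0639] dz -0.0007
-60.0 turn -84.8 shift [ 0.0058 -0.0704] dz -0.0007
-70.0 turn -94.8 shift [ 0.0001 -0.076 ] dz -0.0007
-80.0 turn -104.8 shift [-0.0064 -0.0806] dz -0.0007
-90.0 turn -114.8 shift [-0.0136 -0.0839] dz -0.0007
```

View pics/wrist5.png

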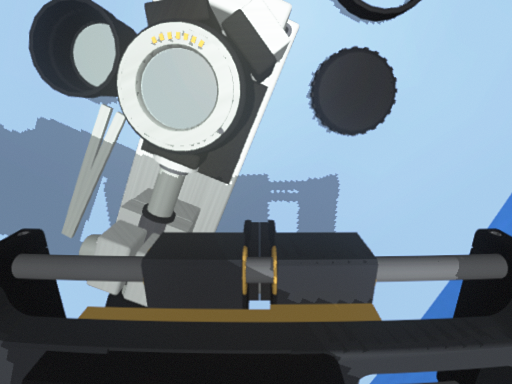

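Request:
jog_arm:
  increments:
    - [[0,0,0,0.0033,-0.0085,0,1],[0,0,-5,0.006,-0.0117,0,1],[0,0,-10,0.0083,-0.015,0,1],[0,0,-15,0.0105,-0.0182,0,1]]

```text
time: 12.3
position: [0.6018, 0.0458, 0.0617]
tool_rot: [-0.539, 0.457, -0.456, 0.541]
ft_force: [-1.4, 4.0, 0.0]
grip_width: 0.0004
```

```bash
python3 arc.py .043 .0155 10 5 0 -5 -10 -15 -20 -25
```

```text
az 9.582815048588824 r 0.04445674468556567 off 0.016391197729076906 down [ 0.001  0.004 -1.   ] pos [0.6018 0.0458 0.0617] f [-1.4  4.   0. ] tang 4.1
10.0 turn 0.4 shift [-0.0015 -0.0008] dz -0.0037
5.0 turn -4.6 shift [ 0.0004 -0.0044] dz -0.0037
0.0 turn -9.6 shift [ 0.0019 -0.0081] dz -0.0037
-5.0 turn -14.6 shift [ 0.0031 -0.0119] dz -0.0037
-10.0 turn -19.6 shift [ 0.0039 -0.0158] dz -0.0037
-15.0 turn -24.6 shift [ 0.0044 -0.0197] dz -0.0037
-20.0 turn -29.6 shift [ 0.0046 -0.0237] dz -0.0037
-25.0 turn -34.6 shift [ 0.0044 -0.0277] dz -0.0037
```

Request:
jog_arm:
  increments:
    - [[0,0,-5,0.0004,-0.0044,-0.003,1],[0,0,-10,0.0019,-0.0085,-0.004,1],[0,0,-15,0.003,-0.0123,-0.004,1],[0,0,-20,0.0037,-0.0162,-0.004,1],[0,0,-25,0.0042,-0.0202,-0.004,1]]

```text
time: 12.8
position: [0.6084, 0.0272, 0.0606]
tool_rot: [0.423, -0.564, 0.564, -0.431]
ft_force: [1.3, 8.5, 2.8]
grip_width: 0.0005
```

```bash
python3 arc.py .043 .0155 -10 -15 -20 -25 -30 -35 -40
```

```text
az -15.715105232123983 r 0.04452834306557987 off 0.01768772141539116 down [ 0.008  0.006 -1.   ] pos [0.6084 0.0272 0.0606] f [1.3 8.5 2.8] tang 8.5
-10.0 turn 5.7 shift [-0.0026  0.0028] dz -0.0026
-15.0 turn 0.7 shift [-0.0021 -0.0011] dz -0.0026
-20.0 turn -4.3 shift [-0.0019 -0.0051] dz -0.0026
-25.0 turn -9.3 shift [-0.0021 -0.0091] dz -0.0026
-30.0 turn -14.3 shift [-0.0027 -0.013 ] dz -0.0026
-35.0 turn -19.3 shift [-0.0035 -0.0169] dz -0.0026
-40.0 turn -24.3 shift [-0.0048 -0.0207] dz -0.0026
```

Request:
jog_arm:
  increments:
    - [[0,0,-4,-0.0015,-0.006,-0.002,1],[0,0,-9,-0.0022,-0.01,-0.003,1],[0,0,-14,-0.003,-0.0145,-0.003,1],[0,0,-19,-0.004,-0.0185,-0.003,1],[0,0,-24,-0.0055,-0.022,-0.003,1]]

```text
time: 13.3
position: [0.6063, 0.0066, 0.0606]
tool_rot: [0.292, -0.64, 0.642, -0.306]
ft_force: [3.7, 8.6, 1.8]
grip_width: 0.0005
```

```bash
python3 arc.py .043 .0135 -35 -40 -45 -50 -55 -60 -65 -70
```

```text
az -40.034384595930774 r 0.04494448128951579 off 0.01744880660080295 down [ 0.019  0.005 -1.   ] pos [0.6063 0.0066 0.0606] f [3.7 8.6 1.8] tang 9.0
-35.0 turn 5.0 shift [-0.0027  0.0019] dz -0.0026
-40.0 turn 0.0 shift [-0.004  -0.0017] dz -0.0026
-45.0 turn -5.0 shift [-0.0057 -0.0053] dz -0.0026
-50.0 turn -10.0 shift [-0.0077 -0.0087] dz -0.0026
-55.0 turn -15.0 shift [-0.0099 -0.0119] dz -0.0026
-60.0 turn -20.0 shift [-0.0124 -0.0149] dz -0.0026
-65.0 turn -25.0 shift [-0.0152 -0.0177] dz -0.0026
-70.0 turn -30.0 shift [-0.0182 -0.0202] dz -0.0026
```

Request:
jog_arm:
  increments:
    - [[0,0,-5,-0.0045,-0.0048,-0.003,1],[0,0,-10,-0.0075,-0.0087,-0.004,1],[0,0,-15,-0.0099,-0.0119,-0.004,1],[0,0,-20,-0.0124,-0.0149,-0.004,1],[0,0,-25,-0.0152,-0.0177,-0.004,1]]

```text
time: 13.8
position: [0.5963, -0.0115, 0.0602]
tool_rot: [0.141, -0.687, 0.695, -0.162]
ft_force: [4.5, 3.1, 2.7]
grip_width: 0.0
```

```bash
python3 arc.py .043 .0135 -60 -65 -70 -75 -80 -85 -90; python3 -c "
from h import *
a=camera('scene')[100:270,180:360,::-1]
cv2.imwrite('pics/scene6c.png',cv2.resize(a,None,fx=3.5,fy=3.5,interpolation=cv2.INTER_CUBIC)[:600])
"
```

```text
az -65.29360895334523 r 0.045537660846458605 off 0.018288371691359464 down [ 0.032 -0.004 -0.999] pos [ 0.5963 -0.0115  0.0602] f [4.5 3.1 2.7] tang 5.4
-60.0 turn 5.3 shift [-0.0025  0.0032] dz -0.0022
-65.0 turn 0.3 shift [-0.0052  0.0005] dz -0.0022
-70.0 turn -4.7 shift [-0.0083 -0.0021] dz -0.0022
-75.0 turn -9.7 shift [-0.0115 -0.0043] dz -0.0022
-80.0 turn -14.7 shift [-0.0149 -0.0063] dz -0.0022
-85.0 turn -19.7 shift [-0.0185 -0.0079] dz -0.0022
-90.0 turn -24.7 shift [-0.0221 -0.0093] dz -0.0022
```

View pics/scene6c.png

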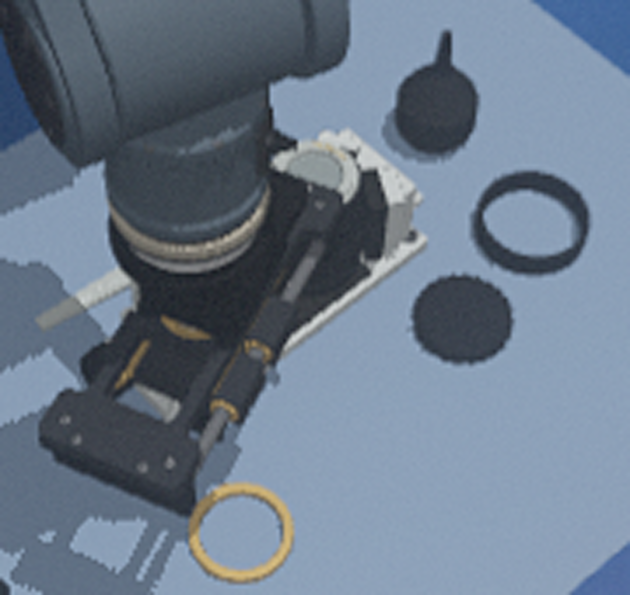

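Request:
jog_arm:
  increments:
    - [[0,1.5,-5,-0.007,-0.0018,-0.002,1],[0,1.5,-10,-0.0113,-0.0043,-0.003,1],[0,1.5,-14,-0.0149,-0.0063,-0.003,1],[0,1.5,-19,-0.0185,-0.0079,-0.003,1]]

```text
time: 14.25
position: [0.5799, -0.0211, 0.0592]
tool_rot: [0.03, -0.702, 0.711, -0.036]
ft_force: [5.4, 2.9, -0.7]
grip_width: 0.0006
```

```bash
python3 arc.py .043 .0135 -80 -85 -90 -95
```

```text
az -84.59312655361182 r 0.044954124708902705 off 0.015045540949952018 down [ 0.009 -0.012 -1.   ] pos [ 0.5799 -0.0211  0.0592] f [ 5.4  2.9 -0.7] tang 5.6
-80.0 turn 4.6 shift [0.0015 0.0033] dz -0.0012
-85.0 turn -0.4 shift [-0.002   0.0017] dz -0.0012
-90.0 turn -5.4 shift [-0.0057  0.0003] dz -0.0012
-95.0 turn -10.4 shift [-0.0095 -0.0007] dz -0.0012
```

Request:
jog_arm:
  increments:
    - [[0,0,-2,-0.0025,0,-0.001,1],[0,0,-3,-0.005,0,-0.001,1],[0,0,-3,-0.005,0,-0.001,1]]

```text
time: 14.55
position: [0.5802, -0.0225, 0.0605]
tool_rot: [0.008, -0.702, 0.712, -0.022]
ft_force: [7.3, 1.1, -3.9]
grip_width: 0.0002
```

```bash
python3 arc.py .043 .0135 -90 ; python3 -c "
from h import *
a=camera('scene')[100:270,180:360,::-1]
cv2.imwrite('pics/scene7c.png',cv2.resize(a,None,fx=3.5,fy=3.5,interpolation=cv2.INTER_CUBIC)[:600])
cv2.imwrite('pics/wrist7.png',camera('wrist')[:,:,::-1])
"
```

```text
az -87.58605916084959 r 0.045432811983448985 off 0.017607215915743248 down [ 0.02  -0.014 -1.   ] pos [ 0.5802 -0.0225  0.0605] f [ 7.3  1.1 -3.9] tang 7.4
-90.0 turn -2.4 shift [-0.006   0.0017] dz -0.0025
```

View pics/wrist7.png

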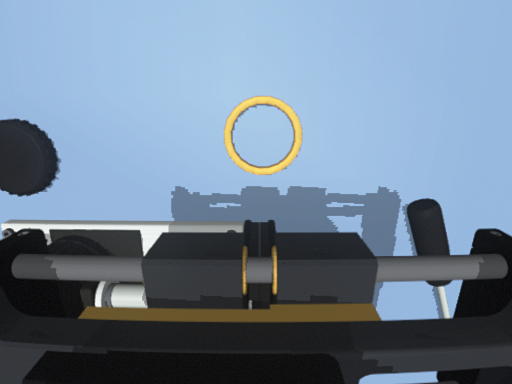

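Request:
jog_arm:
  increments:
    - [[0,1,0,-0.003,0.001,-0.002,1],[0,1,0,-0.006,0.001,-0.002,1],[0,1,0,-0.008,0.001,-0.002,1],[0,1,0,-0.008,0.001,-0.002,1]]

```text
time: 15.05
position: [0.58, -0.0226, 0.0606]
tool_rot: [0.008, -0.701, 0.713, -0.022]
ft_force: [12.1, 2.0, -4.8]
grip_width: 0.0003
```

```bash
python3 arc.py .043 .0135 -90
```

```text
az -87.57901117618987 r 0.04559219631819136 off 0.0174328165855455 down [ 0.02  -0.016 -1.   ] pos [ 0.58   -0.0226  0.0606] f [12.1  2.  -4.8] tang 12.1
-90.0 turn -2.4 shift [-0.0058  0.0018] dz -0.0026
```

View pics/scene7c.png

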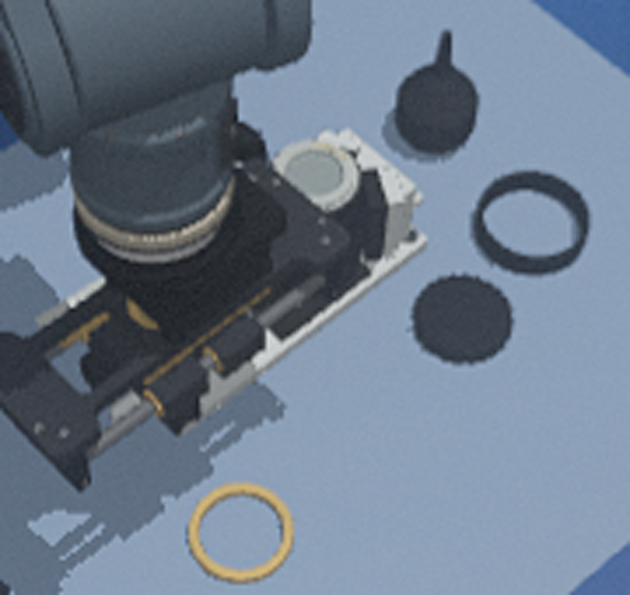

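Request:
jog_arm:
  increments:
    - [[0,0,0,0.004,0,0,1],[0,0,0,0.015,0,0,1],[0,0,0,0.03,0,0,1],[0,0,0,0.03,0,0.05,1],[0,0,0,0.03,-0.02,0.1,1],[0,0,0,0.03,-0.07,0.14,1],[0,0,0,0.03,-0.12,0.15,1],[0,0,0,0.03,-0.14,0.15,1]]

```text
time: 15.85
position: [0.6109, -0.1655, 0.214]
tool_rot: [0.007, -0.7, 0.714, -0.023]
ft_force: [0.7, -0.6, 0.6]
grip_width: 0.0004
```

Request:
jog_arm:
  increments:
    - [[0,0,45,0,-0.05,0.05,1],[0,0,45,0,-0.1,0.05,1],[0,0,45,0,-0.15,0.05,1],[0,0,45,0,-0.15,0.05,1],[0,0,45,0,-0.15,0.05,1],[0,0,45,0,-0.15,0.05,1],[0,0,45,0,-0.15,0.05,1]]

```text
time: 16.55
position: [0.6099, -0.3158, 0.2637]
tool_rot: [0.274, -0.645, 0.65, -0.294]
ft_force: [-0.2, 0.1, -0.4]
grip_width: 0.0002
```

```bash
python3 st.py; python3 -c "
from h import *
a=camera('scene')[100:270,180:360,::-1]
cv2.imwrite('pics/scene8c.png',cv2.resize(a,None,fx=3.5,fy=3.5,interpolation=cv2.INTER_CUBIC)[:600])
a=camera('top')[160:270,170:390,::-1]
cv2.imwrite('pics/top8c.png',cv2.resize(a,(792,396),interpolation=cv2.INTER_CUBIC))
"
```

```text
16.55 [ 0.60987 -0.3158   0.26372] [-0.16  0.07 -0.41] [-0.1   0.05  0.  ]
```

View pics/scene8c.png

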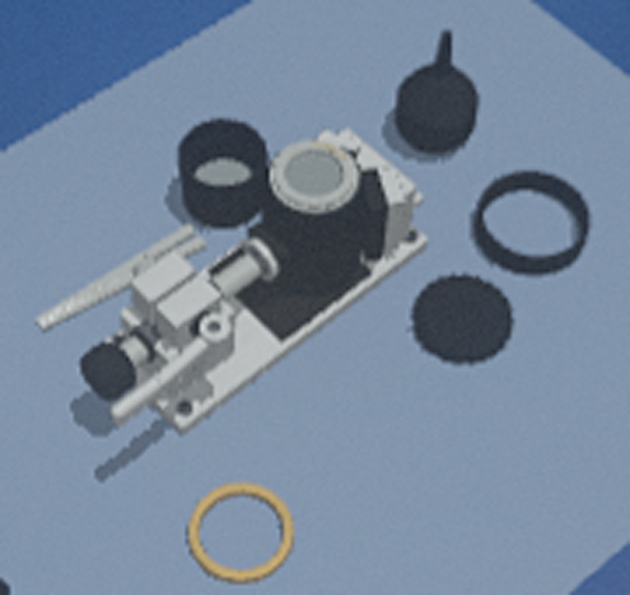

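View pics/top8c.png

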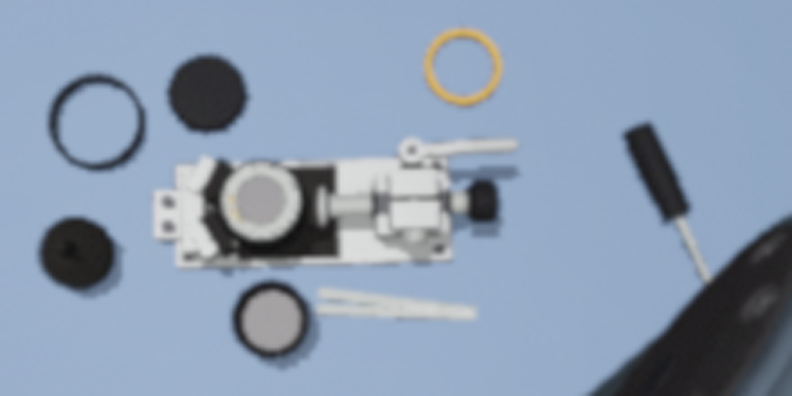

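```bash
python3 -c "
from rig import *
print(hand_in())"
```

```text
the job is handed in; nothing more can be done
None
```

The lens is held in the vice with the lever fully shut. I handed the job in at about 16.7 s of the 48 s allowed and got no verdict back.

- **Knob:** I pushed it in about 26.5 mm with the closed fingertips until the force rose to about 16 N, meaning the lens was seated in the V-jaw. The last readings were 15.3, 16.1 and 16.5 N. Taking off the 8 to 9 N of rod drag leaves about 7.5 to 8 N on the lens. That is at the top of the snug range and well short of the 16 N that marks the barrel. The 13 to 16 N guide for the knob was passed by about 0.5 N. I could not measure the squeeze directly once I let go.
- **Lever:** I swung it over centre onto its stop, where it did not move under a 12 N push. The highest force I read during the swing was about 9 N.
- **Last checks:** After I backed away, the scene and top pictures showed the lever lying along the rod towards the knob. The lens was upright in the V-jaw. The other things on the bench had not visibly moved; the arm hid the screwdriver's tip in the last view. The arm touched nothing, and the force reading was about zero.

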